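Close the battery pack of the cabinet lights

ROBOT

A 6-joint arm with a two-finger parallel gripper is mounted at the origin on the work surface. World frame = base frame: x ahead of the robot, y to its left, z up, the work surface at z = 0. Lengths are in m, angles in rad, forces in N, time in s.
With the tool pointing down it reaches from about 0.35 to 0.975 m from the base axis. Payload 17.4 kg.
Tool frame: the origin (TCP) lies on the centre line of the jaws, within the pads' length; the fingertips stand ctrl.tip_extent ahead of it and the grasp point (between the pads) lies 3 mm ahead of it (ctrl.tip_extent is the distance from the TCP to the fingertips, in m); x points along the fingers, z is the direction in which the jaws open and shut, and the axes are right-handed (so a half turn about x gives the same grasp; the last joint's range is limited). The gripper opens to 85 mm and grips with 20 to 120 N. Pads are 22 mm wide; open, the fingers measure 114 mm over their backs; the gripper's body (76 mm by 85 mm) begins 54 mm behind the grasp point. The pads swing forward as they close: fully open they stand 13 mm farther back than shut.
Start: joints at [-1.241, 0.116, 1.442, -0, 1.584, -0.038], TCP at [0.243, -0.63, 0.253] pointing down, gripper open.
Joint ranges: [-2.83, 2.83], [-0.83, 2.19], [0.07, 2.5], [-1.14, 4.28], [0.01, 3], [-2.97, 2.97]. Speed limits (rad/s): [1.89, 1.89, 2.22, 3.14, 3.14, 3.14].

INTERFACE

Orientations are given as a rotation vector (axis times angle).
In Python, from station import ctrl gives the robot as it stands. Calls block until the motion is done:
- ctrl.move_to(position, orientation): joint-space move of the TCP to a pose.
- ctrl.move_linear(position, ori=None, max_speed=0.15): straight line of the TCP; ori=None keeps the orientation; max_speed is the mean speed in m/s.
- ctrl.move_joints(angles): joint-space move.
- ctrl.command_gripper(opening): finger opening in m; the grip force is fixed at half the most; returns when the fingers have stopped.
- ctrl.dwell(seconds).
- ctrl.ik(position, orientation): joint angles nearest the present ones, or None.
- ctrl.state(): the state.
- ctrl.snapshot(name): name is "scene" or "top"; returns a dict with "pixels" (400x640x3 uint8, red, green, blue), "fx", "fy", "cx", "cy" (pixels), "rvec" (rotation vector, rad) and "tvec" (3), from world to camera coordinates, as OpenCV has them. Camera axes: x right, y down, z forward; pixel columns grow to the right and rows downward; lengths in m; the calibration is good to about 2 mm. A picture is of the moment at which its call begins. There is no depth.
A pose or a line that the arm cannot do raises ctrl.MotionError and nothing moves.
- ctrl.hand_in(): hands the job in, once; it reports no verdict.
The state is a dict: "time": time; "qpos": joint angles; "joint_velocities": joint speeds; "joint_efforts": joint torques, N m; "tcp_pos": TCP position; "tcp_rot": TCP orientation; "ft_force": force on the tool from outside, world axes, zero at the start; "moment": the same for the moment, N m; "opening": finger opening in m.
Only numpy, scipy, OpenCV 4.12 (cv2) and the standard library are available. Lean on these libraries where they do the work, as an engineer would, in place of code of your own. Each camera call takes 0.05 s, during which the arm holds its last target.

TASK

The cover of the battery pack on the glass shelf stands open. Without gripping anything, push the cover over with the fingertips until it lies flat on the pack, and while keeping it down push it along so that its tongue goes fully home beneath the retaining lip and the cover stays shut when you take the hand away. Do not lift, tip or shove the pack out of its place, and leave the vase, the quail, the bowl and the jar where they stand.

Things in the scene. Friction and masses are not known exactly. Their poses are not given: they have to be found in the camera images.
- pack: Grey open battery tray with four black cells lying in it, loose on the glass shelf (whose top is 42 mm above the work surface), about 0.6 kg. 164 mm long (its x), 84 mm wide (its y), side walls 30 mm high. Origin: centre of its underside; z up; +x points from the hinge end to the end with the lip. It stands with the hinge end towards the robot, turned up to about 37 degrees either way.
- hinge (a point): Middle of the cover's pivot rod, 36 mm above the pack's underside. The rod lies along the pack's y and runs in slots: it moves with the sliding of the cover, from 72 mm (cover drawn back) to 54 mm (cover home) behind the pack's origin. Low cheeks 12 mm high flank it at 40 mm to either side, their tops 42 mm above the pack's underside.
- cover (a joint): Angle of the cover about its pivot, rad: 0 = folded flat on the pack (a hard stop), 1.57 = upright, more = leaning back away from the lip (stop at 2.2). The cover is a white plate 4 mm thick and 72 mm wide, reaching from 4 to 112 mm from the pivot, then a tongue 40 mm wide up to 130 mm. A light spring stands it up at about 1.75 rad (some 0.05 N m when flat, so under 1 N at mid cover holds it down); let go before it is tucked, it rises again.
- runner (a joint): How far the cover with its pivot has been slid along the pack's +x, m: 0 = drawn back, 0.018 = home (a hard stop). It slides stiffly, at about 3 N, and stays where it is left. Below 0.007 the tongue folds down clear of the lip; farther in it would land on top of the lip.
- tongue (a point): Middle of the tongue's free edge, half-way through its 4 mm thickness, 130 mm from the pivot. It has to end beneath the lip.
- ridge (a point): Foot of the push ridge's face that looks to the pivot, in the middle: a straight bar on the cover's outer face (upper face when flat), 100 mm from the pivot, 8 mm high, 6 mm thick, 56 mm long across the cover. With the cover flat, a fingertip set down on the cover on the pivot's side of the ridge can push it towards the lip.
- lip (a point): Middle of the lower front edge of the retaining lip, 65 mm ahead of the pack's origin and 41 mm above its underside: a fixed bar 5 mm thick and 56 mm wide that overhangs from here 14 mm further along +x to an end post. The flat cover's top is 3 mm lower than this edge; home, the tongue reaches 11 mm beneath the lip.
- vase: Clay vase, 86 mm wide and 135 mm high, loose, to be left alone. Origin: centre of its underside.
- quail: White ceramic quail, about 85 mm long and 100 mm high, loose, to be left alone. Origin: centre of its underside.
- bowl: Small aluminium bowl, 100 mm wide and 45 mm high, loose, to be left alone. Origin: centre of its underside.
- jar: Glass jar with a twist cap, 70 mm wide and 100 mm high, loose, to be left alone. Origin: centre of its underside.
There are look-alikes about, which are no part of the job. Of the things that look like the pack, the larger one is meant.

How it is judged:
At the end, for the whole second after the job is handed in: The cover lies within 0.07 rad of flat and has slid at least 14 of its 18 mm, so that its tongue is at least 7 mm beneath the lip and stays there; the pack is at rest, level and within 40 mm of where it stood (value of joint cover below 0.07 rad and value of joint runner above 0.014 m and x of tongue in the frame of lip above 0.007 m and z of tongue in the frame of lip below 0.002 m and linear speed of pack below 0.01 m/s and angle between pack's own z axis and vertical below 0.05 rad and distance of pack from where it was at the start of the episode below 0.04 m); the robot touches nothing.
It fails at once if the pack is lifted (more than 12 mm) (height (world z) of pack above 0.054 m).
It fails at once if the pack is tipped (more than 0.2 rad) (angle between pack's own z axis and vertical above 0.2 rad).
It fails at once if the pack is shoved more than 40 mm out of its place (distance of pack from where it was at the start of the episode above 0.04 m).
It fails at once if the vase, quail, bowl or jar is moved (more than 20 mm) or lifted (distance of any of vase, quail, bowl, jar from where it was at the start of the episode above 0.02 m).
It also fails if it takes over 42 s, if anything falls off the work surface, if the arm or the gripper's body presses on something with over 40 N, if the wrist force passes 120 N, or if a joint passes its speed limit or range.

## Working session

There is one attempt and no reset: what is moved stays moved. The work goes in short steps, each a Python script; the robot and the scene stay as the last script left them, time stands still between calls to the robot, and variables do not carry over. Pictures are saved under pics/ and viewed, and the job is handed in when it is done.

```bash
mkdir -p pics; ls
python3 - <<'E'
from station import ctrl
import cv2,numpy as np
for n in("scene","top"):
    s=ctrl.snapshot(n); cv2.imwrite(f"pics/{n}0.png",s["pixels"][:,:,::-1])
    R=cv2.Rodrigues(np.array(s["rvec"]))[0]; print(n,s["fx"],s["cx"],s["cy"],-R.T@np.array(s["tvec"]),R[2])
st=ctrl.state(); print(st["time"],st["tcp_pos"],st["tcp_rot"],st["opening"],ctrl.tip_extent)
E
```

```text
pics
scene 394.11933080806193 316.1613058722364 203.46229739740383 [ 0.92503182 -0.32078568  1.07537935] [-0.41205534  0.29013275 -0.86373224]
top 503.0257344703854 316.8365859644678 192.34016514522827 [0.29322798 0.01649773 1.59932777] [ 0.10602643 -0.00977144 -0.9943153 ]
0.1 [ 0.24265043 -0.6297307   0.25262026] [ 0.93477561  1.36188139 -0.9336946 ] 0.08541031247441988 0.022
```

View pics/scene0.png

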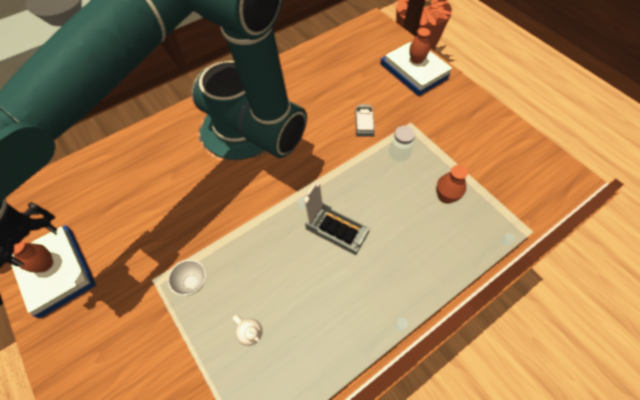

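View pics/top0.png

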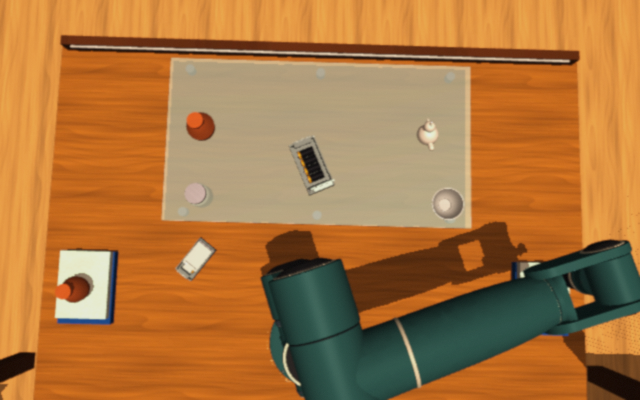

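Candidates for the pack are the open tray on the glass at top (311,165) / scene (338,228), and the small closed box on the wood at top (196,258) / scene (365,121). I choose the open, larger tray on the shelf. The vase is at top (200,126), the jar at (196,193), the quail at (428,133) and the bowl at (447,204).

Run:
```python
import cv2,numpy as np
a=cv2.imread("pics/top0.png")[125:205,270:350]; b=cv2.imread("pics/scene0.png")[175:260,295:380]
a=cv2.resize(a,(400,400),interpolation=cv2.INTER_CUBIC); b=cv2.resize(b,(400,400),interpolation=cv2.INTER_CUBIC)
cv2.imwrite("pics/crop0.png",np.hstack([a,b]))
```

```text
(no output)
```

View pics/crop0.png

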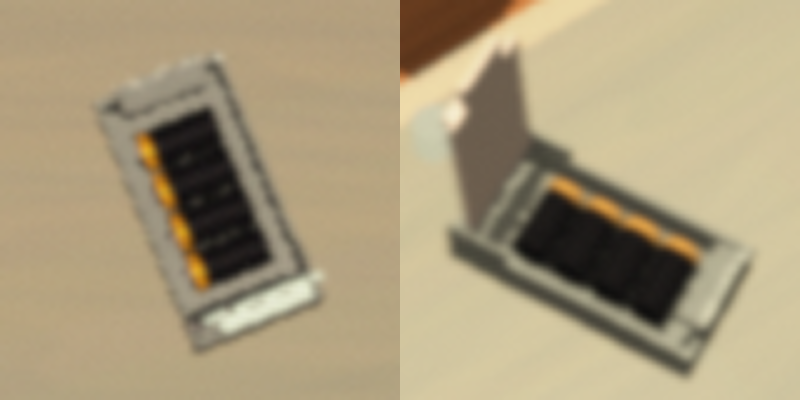

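```bash
cat > h.py <<'E'
import cv2,numpy as np
from station import ctrl
def cam(s):
    R=cv2.Rodrigues(np.array(s["rvec"]))[0]; return R,-R.T@np.array(s["tvec"])
def ray(s,u,v,z):
    R,c=cam(s); d=R.T@np.array([(u-s["cx"])/s["fx"],(v-s["cy"])/s["fy"],1]); return c+d*(z-c[2])/d[2]
def proj(s,P):
    K=np.array([[s["fx"],0,s["cx"]],[0,s["fy"],s["cy"]],[0,0,1.]])
    return cv2.projectPoints(np.atleast_2d(np.array(P,float)),np.array(s["rvec"]),np.array(s["tvec"]),K,None)[0][:,0]
E
python3 - <<'E'
from h import *
s=ctrl.snapshot("top"); t=ctrl.snapshot("scene")
def off(p,c): return c[0]+(p[0]+.5)/5-.5,c[1]+(p[1]+.5)/5-.5
for n,p in dict(FL=(100,105),FR=(222,55),NL=(195,350),NR=(322,290)).items():
    u=off(p,(270,125)); print(n,ray(s,*u,.072).round(4),ray(s,*u,.042).round(4))
P=[ray(s,*off(p,(270,125)),.072) for p in [(100,105),(222,55),(195,350),(322,290)]]
print(np.linalg.norm(P[0]-P[2]),np.linalg.norm(P[1]-P[3]),np.linalg.norm(P[0]-P[1]),np.linalg.norm(P[2]-P[3]))
# black cells
for n,q in(("top",s),("scene",t)):
    im=q["pixels"].astype(int); m=(im.max(2)<60).astype(np.uint8)
    lo=(slice(125,205),slice(270,350)) if n=="top" else (slice(175,260),slice(295,380))
    k=np.zeros_like(m);k[lo]=m[lo]
    c=max(cv2.findContours(k,0,2)[0],key=cv2.contourArea); r=cv2.minAreaRect(c); print(n,r)
    b=cv2.boxPoints(r); print([ray(q,*x,.065).round(4) for x in b])
E
```

```text
FL [0.5987 0.089  0.072 ] [0.6047 0.0904 0.042 ]
FR [0.6322 0.0146 0.072 ] [0.6388 0.0146 0.042 ]
NL [0.4485 0.0264 0.072 ] [0.4515 0.0266 0.042 ]
NR [ 0.4874 -0.0503  0.072 ] [ 0.4913 -0.0516  0.042 ]
0.16272277561287962 0.15860745328023815 0.08154510626699961 0.08605358647113603
top ((311.5172424316406, 163.79310607910156), (32.68238067626953, 12.627283096313477), 68.19859313964844)
[array([0.5841, 0.058 , 0.065 ]), array([0.5998, 0.0221, 0.065 ]), array([ 0.506 , -0.0177,  0.065 ]), array([0.4905, 0.018 , 0.065 ])]
scene ((337.80352783203125, 229.37783813476562), (35.6306266784668, 14.763287544250488), 27.47443199157715)
[array([ 0.5122, -0.023 ,  0.065 ]), array([0.4895, 0.0183, 0.065 ]), array([0.5854, 0.0591, 0.065 ]), array([0.606 , 0.0181, 0.065 ])]
```

```bash
cat >> h.py <<'E'
C=np.array([.5417,.0199,.042]); YAW=np.radians(23.3)
def W(x,y,z):
    c,s=np.cos(YAW),np.sin(YAW); return C+np.array([c*x-s*y,s*x+c*y,z])
def cover(r,y,h,th,run=0):  # r from pivot, h above mid-plane (outer side)
    return W(-.072+run+r*np.cos(th)-h*np.sin(th),y,.036+r*np.sin(th)+h*np.cos(th))
def shot(fn,th,run=0,draw=True):
    out=[]
    for n,(x0,y0) in(("top",(270,125)),("scene",(295,170))):
        s=ctrl.snapshot(n); im=s["pixels"][y0:y0+85,x0:x0+85,::-1]
        im=cv2.resize(im,(400,400),interpolation=cv2.INTER_CUBIC); k=400/85
        def pl(P,col):
            if not draw:return
            q=((proj(s,P)-[x0,y0]+.5)*k-.5).round().astype(int); cv2.polylines(im,[q.reshape(-1,1,2)],True,col,1)
        pl([W(a*.082,b*.042,.03) for a,b in((1,1),(1,-1),(-1,-1),(-1,1))],(0,0,255))
        pl([W(a,b*.028,.046) for a,b in((.065,1),(.065,-1),(.079,-1),(.079,1))],(255,0,0))
        pl([cover(r,b,0,th,run) for r,b in((.004,.036),(.112,.036),(.112,.02),(.13,.02),(.13,-.02),(.112,-.02),(.112,-.036),(.004,-.036))],(0,200,0))
        out.append(im)
    cv2.imwrite(fn,np.hstack(out))
E
python3 -c "
from h import *
shot('pics/ov1.png',1.75)"
```

```text
(no output)
```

View pics/ov1.png

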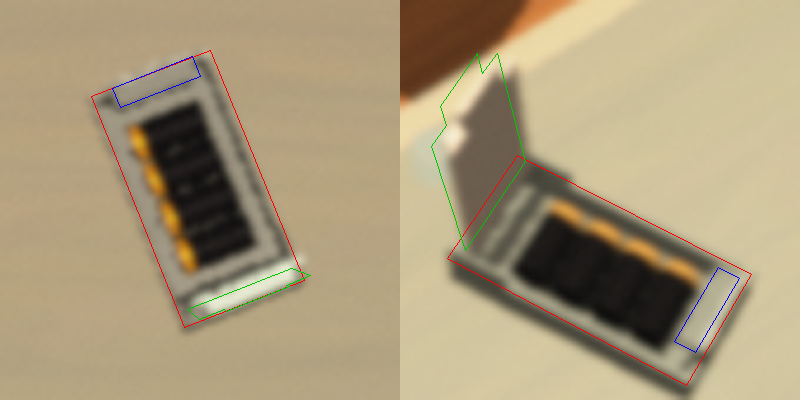

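```bash
python3 -c "
from h import *
shot('pics/a.png',1.6);shot('pics/b.png',1.65,.007)
a=cv2.imread('pics/a.png');b=cv2.imread('pics/b.png')
f=lambda i:cv2.resize(np.hstack([i[230:350,150:330],i[30:270,420:560]][:1]),(400,267),interpolation=2)
g=lambda i:cv2.resize(i[30:270,410:590],(225,300))
cv2.imwrite('pics/ov2.png',np.vstack([np.hstack([f(a),f(b)]),cv2.copyMakeBorder(np.hstack([g(a),g(b)]),0,0,0,350,0)]))"
```

```text
(no output)
```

View pics/ov2.png

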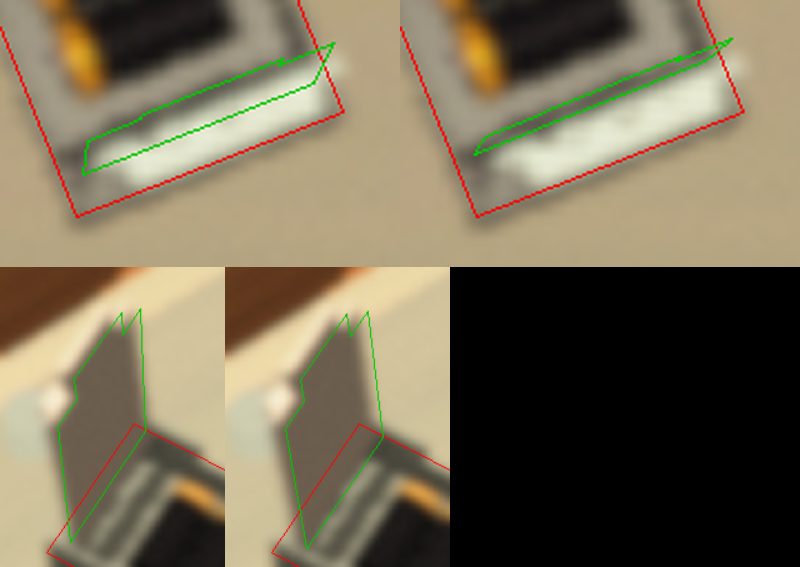

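```bash
cat >> h.py <<'E'
from scipy.spatial.transform import Rotation as Ro
def ori():
    c,s=np.cos(YAW),np.sin(YAW); out=[]
    for k in(1,-1):
        z=k*np.array([-s,c,0]); x=np.array([0,0,-1.]); out.append(Ro.from_matrix(np.c_[x,np.cross(z,x),z]).as_rotvec())
    return out
HX=.011
def tcp(xf,z): # pack-frame front-edge x and tip height above pack underside
    p=W(xf-HX,0,z); p[2]+=ctrl.tip_extent; return p
def packxy():
    p=np.array(ctrl.state()["tcp_pos"])-C; c,s=np.cos(YAW),np.sin(YAW)
    return c*p[0]+s*p[1]+HX, -s*p[0]+c*p[1], p[2]-ctrl.tip_extent
def F():
    f=np.array(ctrl.state()["ft_force"]); c,s=np.cos(YAW),np.sin(YAW)
    return np.round([c*f[0]+s*f[1],-s*f[0]+c*f[1],f[2]],2)
E
python3 - <<'E'
from h import *
ctrl.command_gripper(0.0)
print(ctrl.tip_extent,ctrl.state()["opening"],ctrl.state()["time"])
q0=np.array(ctrl.state()["qpos"])
best=None
for o in ori():
    q=ctrl.ik(tcp(-.119,.25),o); print(o.round(3),None if q is None else np.round(q,2))
    if q is not None and (best is None or abs(np.array(q)-q0).max()<best[0]): best=(abs(np.array(q)-q0).max(),o)
o=best[1]; np.save("o.npy",o)
for x,z in((-.119,.115),(0,.036),(.05,.036)):print(ctrl.ik(tcp(x,z),o) is not None)
ctrl.move_to(tcp(-.119,.25),o); print(ctrl.state()["time"],packxy(),F())
shot("pics/s3.png",1.7,0,False)
s=ctrl.snapshot("scene");cv2.imwrite("pics/s3f.png",s["pixels"][:,:,::-1])
E
```

```text
0.022 0.00039647467761236353 1.2667
[-1.502  0.989  1.502] [-0.13 -0.46  1.85 -0.    1.75 -2.11]
[ 0.905  1.375 -0.905] [-0.13 -0.46  1.85 -0.    1.75  1.03]
True
True
True
3.5083 (np.float64(-0.11903548892624059), np.float64(-0.0005269433662271963), np.float64(0.2498853492771048)) [-0.57 -0.93  0.08]
```

View pics/s3f.png

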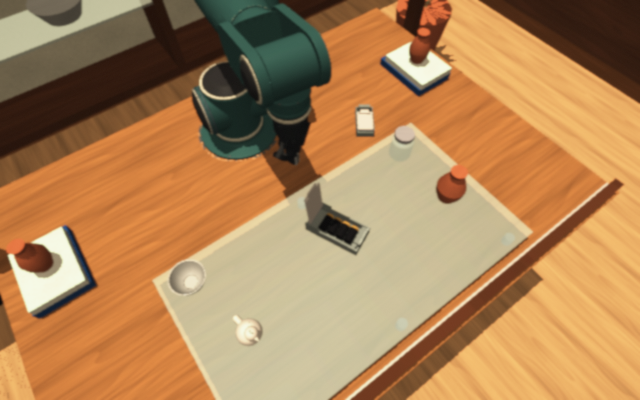

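The gripper, at scene (290,155), is closed and behind the open cover at scene (315,205), and nothing has been disturbed. Next I fold the cover along an arc.

Run:
```python
from h import *
o=np.load("o.npy")
ctrl.move_linear(tcp(-.119,.115),o,.15); print(ctrl.state()["time"],F())
r=.075
for th in(1.5,1.25,1.0,.75):
    x=-.072+r*np.cos(th)-.002*np.sin(th); z=.036+r*np.sin(th)+.002*np.cos(th)
    ctrl.move_linear(tcp(x,z),o,.08); f=F(); print(th,ctrl.state()["time"],np.round(packxy(),4),f)
    if abs(f).max()>12: break
shot("pics/s4.png",th,0,True)
```

```text
4.7083 [-0.26  0.72  0.29]
1.5 5.4917 [-0.0688  0.      0.1109] [ 0.5  -0.26  0.34]
1.25 5.875 [-0.0504  0.      0.1077] [-0.12  0.04  0.4 ]
1.0 6.2583 [-0.0332  0.0001  0.0999] [ 0.05 -0.3  -0.75]
0.75 6.6417 [-0.0185  0.0001  0.0882] [-0.83 -0.68  0.29]
```

View pics/s4.png

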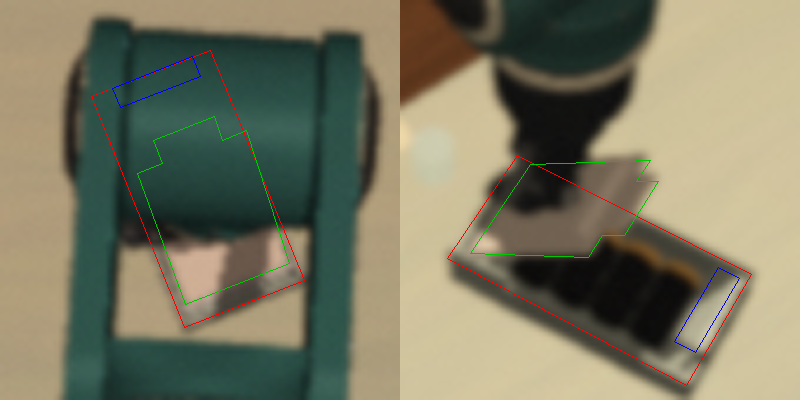

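The cover follows the finger and matches the green 0.75 rad outline. The pack has not moved. I continue to flat with force checks.

Run:
```python
from h import *
o=np.load("o.npy"); r=.075
for th in(.5,.3,.15,.06):
    x=-.072+r*np.cos(th)-.002*np.sin(th); z=.036+r*np.sin(th)+.002*np.cos(th)
    ctrl.move_linear(tcp(x,z),o,.08); f=F(); print(th,ctrl.state()["time"],np.round(packxy(),4),f)
    if abs(f).max()>12: break
x=.002
for z in np.arange(.041,.030,-.001):
    ctrl.move_linear(tcp(x,z),o,.05); ctrl.dwell(.05); f=np.mean([F() for _ in range(3)],0); print(round(z,4),ctrl.state()["time"],np.round(packxy(),4),f)
    if f[2]>4: break
shot("pics/s5.png",0,0,True)
```

```text
0.5 7.125 [-0.0072  0.0001  0.073 ] [-1.02  0.76  0.3 ]
0.3 7.4583 [-0.0011  0.0001  0.0593] [-0.95  0.51  0.25]
0.15 7.75 [0.0017 0.0001 0.0485] [-0.67  0.32  0.09]
0.06 8.0 [0.0026 0.0001 0.0421] [-1.2   0.27  0.4 ]
0.041 8.3 [ 0.002  -0.      0.0411] [ 0.5   0.73 -0.2 ]
0.04 8.6 [ 0.002 -0.     0.04 ] [-0.14  0.33  0.32]
0.039 8.9 [0.002 0.    0.039] [-0.72 -1.1   0.32]
0.038 9.2 [ 0.002 -0.     0.038] [0.95 0.55 1.08]
0.037 9.5 [ 0.0021 -0.      0.0373] [-2.05  0.4   5.22]
```

View pics/s5.png

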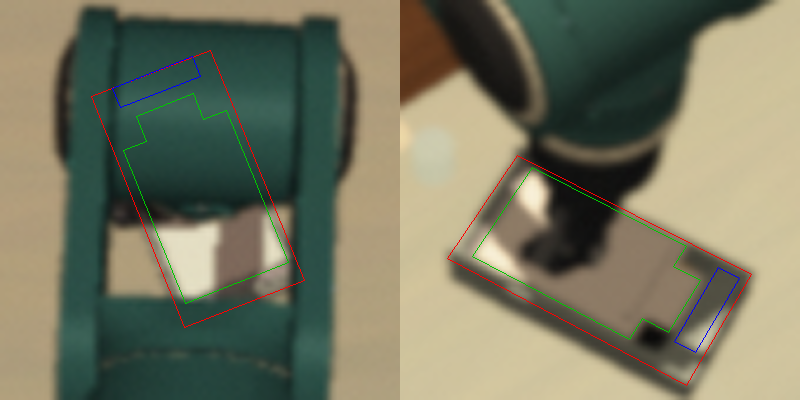

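The cover is flat: contact came at 38 mm above the pack's underside, as expected, and the image agrees with the flat outline. The tongue is just short of the lip. Now I slide towards the ridge while pressing lightly.

```bash
cat > slide.py <<'E'
from h import *
import sys
o=np.load("o.npy"); z=.0372; x=packxy()[0]; xe=float(sys.argv[1]); lim=float(sys.argv[2])
if len(sys.argv)>3: z=float(sys.argv[3])
while x<xe-1e-6:
    x=min(xe,x+(.006 if x<.018 else .002))
    ctrl.move_linear(tcp(x,z),o,.05); ctrl.dwell(.02); f=np.mean([F() for _ in range(3)],0)
    print(round(x,4),round(ctrl.state()["time"],2),np.round(packxy(),4),f.round(1))
    if f[2]<2: z-=.0003
    if f[2]>8: z+=.0003
    if f[0]<-lim: print("stop");break
shot(f"pics/sl{int(ctrl.state()['time']*10)}.png",0,max(0,x-.028),True); print(f"pics/sl{int(ctrl.state()['time']*10)}")
E
python3 slide.py .034 11; ls pics
```

```text
0.008 9.89 [ 0.0084 -0.      0.0375] [4.  0.5 3.7]
0.014 10.18 [ 0.0145 -0.      0.0373] [1.5 0.7 5.3]
0.02 10.46 [ 0.0206 -0.      0.0373] [1.3 0.4 4.3]
0.022 10.72 [ 0.0222 -0.      0.0372] [-1.2  0.   4.8]
0.024 10.99 [ 0.0241 -0.      0.0371] [-1.5 -0.2  5.6]
0.026 11.26 [ 0.0261 -0.      0.0371] [-1.4 -0.4  5. ]
0.028 11.53 [ 0.0281 -0.      0.0371] [-1.9 -0.1  5.1]
0.03 11.79 [ 0.0302 -0.      0.0372] [-1.3  0.1  3.9]
0.032 12.06 [0.0322 0.     0.0372] [-0.8 -0.6  4.9]
0.034 12.32 [0.0342 0.     0.0372] [0.2 0.9 3.5]
pics/sl124
a.png
b.png
crop0.png
ov1.png
ov2.png
s3.png
s3f.png
s4.png
s5.png
scene0.png
sl123.png
top0.png
```

View pics/sl123.png

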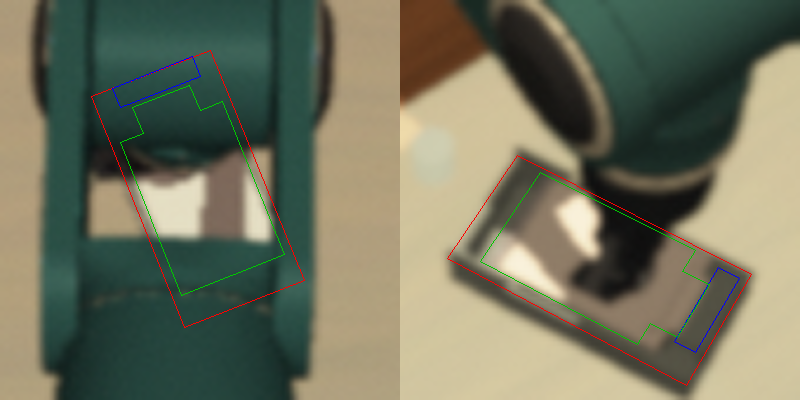

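The pack is still on its outline and the cover has begun to slide. I continue.

```bash
python3 slide.py .052 11
```

```text
0.0362 12.69 [0.0363 0.     0.0372] [-0.5  0.1  3.9]
0.0382 12.96 [0.0383 0.     0.0372] [0.2 0.1 2.7]
0.0402 13.22 [0.0403 0.     0.0372] [-0.1 -0.5  3. ]
0.0422 13.49 [0.0423 0.     0.0372] [-1.1  0.5  2. ]
0.0442 13.76 [0.0443 0.     0.0369] [-1.8  0.3  3.8]
0.0462 14.03 [0.0461 0.     0.0368] [-3.8  0.4  4.4]
0.0482 14.29 [0.048  0.     0.0368] [-5.4  0.1  4.6]
0.0502 14.56 [0.05   0.     0.0368] [-4.5 -1.1  4.3]
0.052 14.82 [0.0519 0.     0.0368] [-4.5  0.1  4.7]
pics/sl149
```

```bash
cp $(ls -t pics/sl*|head -1) pics/v1.png
```

```text
(no output)
```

View pics/v1.png

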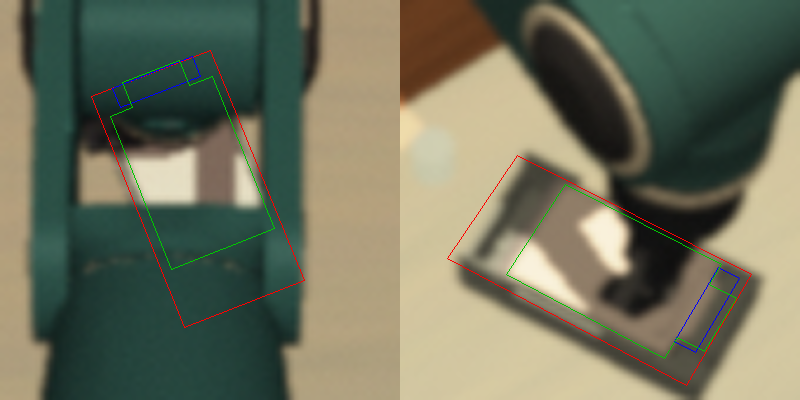

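The pack has crept about 5 mm along its x (scene near corner (450,258) → (462,262)), starting when the resistance stepped up at 46 mm, which is where the runner should be home. I stop pushing, lift straight up and inspect.

Run:
```python
from h import *
o=np.load("o.npy")
ctrl.move_linear(tcp(.051,.06),o,.08); print(F())
ctrl.move_linear(tcp(.03,.2),o,.15)
ctrl.move_to(tcp(-.14,.27),o); print(ctrl.state()["time"],F())
import h
shot("pics/v2.png",0,.018,True); shot("pics/v3.png",0,.018,False)
```

```text
[ 0.11  0.35 -0.59]
17.225 [-0.17  0.09  0.03]
```

View pics/v2.png

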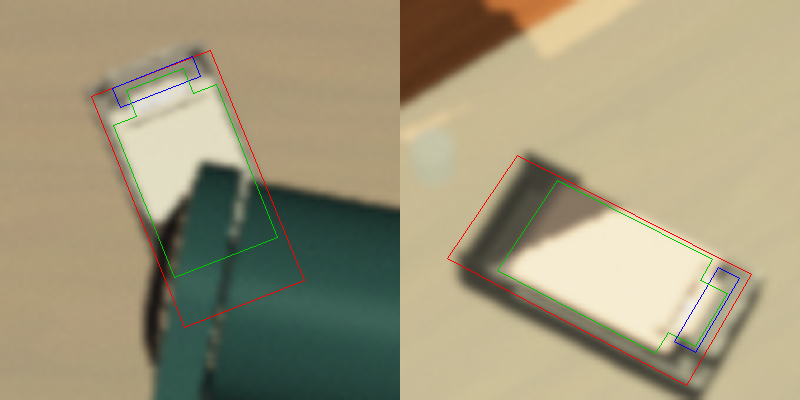

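View pics/v3.png

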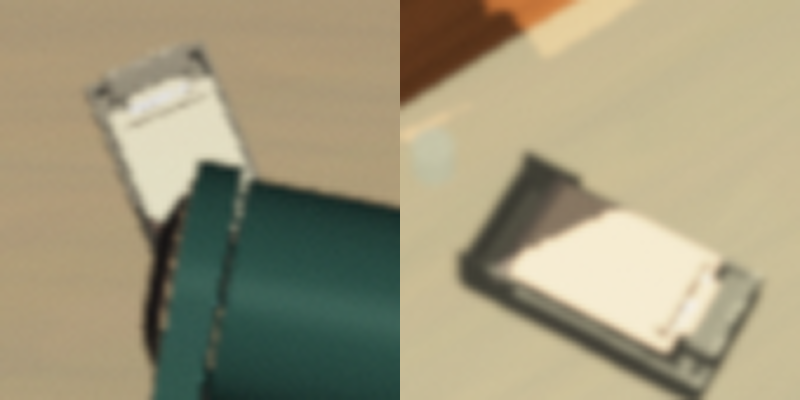

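Run:
```python
from h import *
ctrl.move_joints([-1.0,-.46,1.85,0,1.75,1.03]); print(ctrl.state()["time"])
shot("pics/v4.png",0,.018,False)
s=ctrl.snapshot("top"); g=cv2.GaussianBlur(cv2.cvtColor(s["pixels"],cv2.COLOR_RGB2GRAY),(0,0),.4).astype(np.float32)
for y in(-.032,-.03,.03,.032,0):
    xs=np.arange(-.1,.1,.002); P=np.array([W(x,y,.036) for x in xs]); q=proj(s,P).astype(np.float32)
    v=cv2.remap(g,q[:,0].reshape(1,-1),q[:,1].reshape(1,-1),cv2.INTER_CUBIC)[0]
    print(y); print(" ".join(f"{int(round(x*1000))}:{int(a)}" for x,a in zip(xs,v) if x<-.03 or x>.03))
```

```text
18.7
-0.032
-100:168 -98:168 -96:168 -94:169 -92:169 -90:168 -88:166 -86:166 -84:164 -82:156 -80:139 -78:124 -76:128 -74:138 -72:143 -70:144 -68:141 -66:140 -64:135 -62:131 -60:131 -58:134 -56:139 -54:137 -52:135 -50:139 -48:149 -46:160 -44:177 -42:196 -40:211 -38:222 -36:223 -34:220 -32:219 30:215 32:212 34:214 36:212 38:210 40:214 42:217 44:219 46:215 48:211 50:212 52:212 54:211 56:212 58:216 60:218 62:209 64:192 66:162 68:139 70:127 72:123 74:119 76:110 78:101 80:93 82:95 84:111 86:133 88:147 90:159 92:163 94:163 96:163 98:163
-0.03
-100:167 -98:168 -96:168 -94:169 -92:169 -90:168 -88:167 -86:167 -84:163 -82:155 -80:138 -78:124 -76:126 -74:138 -72:144 -70:147 -68:150 -66:153 -64:150 -62:147 -60:149 -58:153 -56:152 -54:148 -52:144 -50:146 -48:154 -46:162 -44:181 -42:204 -40:222 -38:226 -36:227 -34:228 -32:228 30:224 32:225 34:225 36:223 38:222 40:225 42:225 44:225 46:224 48:224 50:223 52:220 54:218 56:221 58:224 60:224 62:217 64:201 66:175 68:157 70:144 72:141 74:134 76:124 78:112 80:99 82:96 84:110 86:133 88:148 90:158 92:162 94:164 96:163 98:163
0.03
-100:166 -98:167 -96:168 -94:
[... 856 characters left out ...]
:223 52:222 54:222 56:222 58:223 60:223 62:221 64:206 66:185 68:156 70:136 72:125 74:124 76:124 78:115 80:103 82:101 84:114 86:128 88:144 90:152 92:159 94:162 96:164 98:165
0
-100:169 -98:169 -96:169 -94:169 -92:169 -90:169 -88:170 -86:170 -84:167 -82:155 -80:136 -78:120 -76:121 -74:128 -72:137 -70:146 -68:155 -66:160 -64:161 -62:161 -60:161 -58:160 -56:159 -54:158 -52:157 -50:157 -48:150 -46:144 -44:161 -42:196 -40:216 -38:228 -36:229 -34:229 -32:229 30:227 32:226 34:227 36:227 38:227 40:227 42:226 44:227 46:227 48:224 50:218 52:207 54:203 56:211 58:222 60:227 62:230 64:230 66:229 68:223 70:212 72:186 74:163 76:152 78:150 80:149 82:150 84:152 86:157 88:163 90:165 92:166 94:166 96:166 98:165
```

View pics/v4.png

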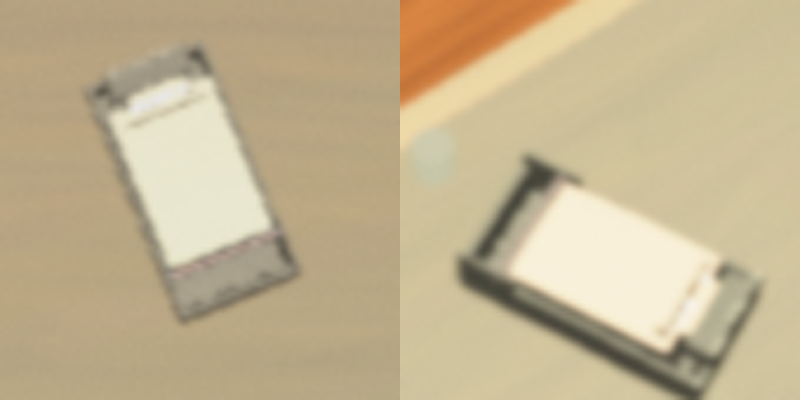

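Run:
```python
from h import *
s=ctrl.snapshot("top")["pixels"][:,:,::-1]; a=cv2.imread("pics/top0.png")
for n,(u,v) in dict(vase=(200,126),quail=(428,133),bowl=(447,204),jar=(196,193)).items():
    f=lambda i:cv2.cvtColor(i[v-20:v+20,u-20:u+20],6).astype(np.float32)
    print(n,np.round(cv2.phaseCorrelate(f(a),f(s)),2)[0] if 0 else cv2.phaseCorrelate(f(a),f(s)))
print(F(),ctrl.state()["time"]); ctrl.hand_in()
```

```text
vase ((-0.02006923971124408, 0.06183942244549456), 0.9193565839529038)
quail ((0.1065293301601713, 0.02503290546298942), 0.9085319137573242)
bowl ((-0.05958712358144069, 0.06117129477830119), 0.9386805465817452)
jar ((0.1018774767936037, 0.14994123273575966), 0.9215898364782333)
[ 0.43  0.44 -0.42] 18.9
the job is handed in; nothing more can be done
```

I folded the cover flat with the closed fingertips, pressing with about 5 N. I then pushed it along by the ridge until the force stepped up at the expected home position, and lifted straight off. The job was handed in at about 19 s.

**Last checks**
- **Cover:** it stayed flat with the hand away. In the top view about 5 mm of tongue shows in front of the lip, where 7 mm is expected at home and 11 mm at the 14 mm limit. I take the runner to be home, though one pixel is about 3 mm.
- **Pack:** it stands level. It crept about 5 mm along its x because I pushed about 6 mm past the stop before seeing it; the limit is 40 mm.
- **Other objects:** the vase, quail, bowl and jar moved less than 0.2 pixel (about 0.6 mm) between the first and last top views.
- **Disagreement:** the gaps from the cover to the pack's ends measured 37.5 mm behind (32 expected at home) and 19 mm ahead (24 expected). Both put the cover about 5 mm beyond its hard stop, which is not possible. I put this down to edge blur and parallax.

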